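Raise the ladder stand's shelf by a rung and set the music box on it

TASK

Put the music box up on the ladder stand, one rung higher: lift the empty shelf by its brass handle until its pawl has ridden up past the second rung and swung back out over it, then let the shelf down gently by feel until that rung carries it, never dropping it or forcing it down, and only then let go. Then set the music box down gently, upright, in the middle of the shelf, and leave the teapot, coin tray, shoehorn and key where they are.

Things in the scene. Friction and masses are not known exactly. Their poses are not given: they have to be found in the camera images.
- stand: Dark wooden ladder stand, fixed to the table. Origin: centre of the underside of its foot board (250 x 200 x 18 mm), z up. Its -x side is its front, where the shelf sticks out (towards the robot at yaw 0). Two posts 20 x 20 mm at x = +85 mm, y = +-70 mm, with a cross bar on top up to 279 mm high. Three pale rungs, 12 mm thick, run along y between the posts.
- bottom_rung (a point): Centre of the stand's bottom rung: x = +85, z = 80 mm in the stand's frame. The two rungs above it were pinned by hand: the second's centre is somewhere from 125 to 145 mm above the table, the third's from 191 to 199 mm, both at x = +85 mm. Their exact heights are not told and must be felt.
- shelf: Wooden shelf board 120 (x) x 150 (y) x 10 mm; it slides straight up and down on the posts. Origin: middle of the board's top face; axes as the stand's. Weighs 0.6 to 0.9 kg with its pawl, about 1 N of friction. At the start it hangs on the bottom rung, its origin 78 mm above the stand's. Guides and pawl, 60 mm and more behind the origin (+x), rise 35 mm above the board.
- pawl_pivot (a point): Pivot of the gravity pawl on the shelf, 95 mm behind (+x) and 12 mm above the shelf's origin. Two steel tongues 8 mm thick reach 36 mm back (+x) from it over the rung, held level by a brass weight bar; they cannot tip above level. Hanging on a rung, the pivot is 10 mm above that rung's centre. Over 30 N between pawl and rung (shelf's weight included) is forcing.
- shelf_handle (a point): Middle of the shelf's handle: a level brass bar 12 mm thick, 90 mm long along the shelf's y, 105 mm in front (-x) of the shelf's origin and 5 mm below the board's top. Pinch it from above, one finger in front, one behind: 39 mm free behind it. As the shelf rises, the next rung folds the tongues down (about 2 N more); with the pivot 35 mm above that rung's centre they are past it and level again.
- music_box: Walnut music box, 76 (x) x 56 (y) x 46 mm high, about 0.28 kg (0.22 to 0.36). Origin: centre of its underside, z up. A tiny brass crank sticks out 23 mm from the middle of its -x end. It is loose, upright, to the left or right of the stand. It may stand either way round on the shelf. Over 40 N between it and the shelf is too rough.
- teapot: Blue-glazed stoneware teapot, body 114 mm across, 101 mm high with its lid (all one piece), spout to its +x (90 mm out), handle to -x (92 mm out). Origin: centre of its underside. Leave alone.
- coin_tray: Round copper coin tray, 124 mm across, 14 mm high. Origin: centre of its underside. Leave alone.
- shoehorn: Polished horn shoehorn lying flat, 195 mm long along its x (from -126 to +69 mm), 38 mm wide, 6 mm thick. Leave alone.
- iron_key: Old iron key lying flat, about 90 mm long along its x (from -41 to +51 mm), 32 mm wide, 6 mm thick. Leave alone.

How it is judged:
On the way, in this order (a step that is already met when the one before it is completed fails the run):
1. the shelf is lifted up past the second rung (z of shelf in the frame of stand above 0.14 m), for 0.05 s.
2. still held by the robot, the shelf comes to rest with its pawl bearing on the second rung (z of shelf in the frame of stand between 0.118 and 0.148 m and contact force between stand and shelf above 3 N and contact force between the fingers and shelf above 1 N and linear speed of shelf below 0.02 m/s), for 0.06 s.
3. the shelf, let go and empty, hangs by its pawl on the second rung (z of shelf in the frame of stand between 0.118 and 0.148 m and contact force between stand and shelf above 3 N and contact force between each of the fingers, music_box and shelf below 0.1 N and linear speed of shelf below 0.02 m/s), for 0.2 s.
At the end, for the whole second after the job is handed in: The shelf hangs at rest by its pawl on the second rung (its origin 118 to 148 mm above the stand's), and the music box stands at rest and upright (within 0.1 rad) on the shelf's board, its centre within 20 mm of the board's middle (z of shelf in the frame of stand between 0.118 and 0.148 m and contact force between stand and shelf above 3 N and horizontal distance between music_box and shelf below 0.02 m and z of music_box in the frame of shelf between -0.003 and 0.004 m and angle between music_box's own z axis and vertical below 0.1 rad and linear speed of each of music_box, shelf below 0.02 m/s); the robot touches nothing.
It fails at once if the empty shelf's pawl and a rung are jolted or forced together with more than 30 N (shelf dropped or pushed down) (contact force between stand and shelf above 30 N and contact force between music_box and shelf below 0.1 N).
It fails at once if the music box is tipped over, falls, or is pressed or dropped on the shelf with more than 40 N (angle between music_box's own z axis and vertical above 0.6 rad or contact force between music_box and shelf above 40 N or (linear speed of music_box above 0.3 m/s and contact force between the fingers and music_box below 0.1 N)).
It fails at once if the teapot is moved by more than 15 mm or tipped (distance of teapot from where it was at the start of the episode above 0.015 m or angle between teapot's own z axis and vertical above 0.3 rad).
It fails at once if the coin tray, the shoehorn or the key is moved by more than 15 mm (distance of any of coin_tray, shoehorn, iron_key from where it was at the start of the episode above 0.015 m).
It also fails if it takes over 56 s, if anything falls off the work surface, if the arm or the gripper's body presses on something with over 40 N, if the wrist force passes 120 N, or if a joint passes its speed limit or range.

ROBOT

A 7-joint arm with a two-finger parallel gripper is mounted at the origin on the work surface. World frame = base frame: x ahead of the robot, y to its left, z up, the work surface at z = 0. Lengths are in m, angles in rad, forces in N, time in s.
With the tool pointing down it reaches from about 0.35 to 0.9 m from the base axis. Payload 7.2 kg.
Tool frame: the origin (TCP) lies midway between the tips of the shut fingers; the grasp point (between the pads) lies 19 mm behind it (ctrl.tcp_to_grasp is the distance from the TCP to the grasp point, in m); z points along the fingers, y is the line along which they close (so a half turn about z gives the same grasp; the last joint's range is limited). The gripper opens to 88 mm and grips with 3 to 60 N. Pads are 20 mm wide; open, the fingers measure 115 mm over their backs; the gripper's body (75 mm by 178 mm) begins 61 mm behind the grasp point.
Start: joints at [1.172, 0.411, -0.013, 1.596, 0.006, 1.134, -0.082], TCP at [0.203, -0.591, 0.223] pointing down, gripper open.
Joint ranges: [-2.95, 2.95], [-0.29, 1.99], [-1.47, 1.44], [0.14, 2.54], [-1.03, 4.17], [0.13, 1.85], [-2.86, 2.86]. Speed limits (rad/s): [2.39, 2.39, 3.01, 3.01, 3.14, 3.14, 3.14].

INTERFACE

Orientations are given as [roll, pitch, yaw] about the fixed x, y, z axes, in that order (R = Rz(yaw) Ry(pitch) Rx(roll)).
In Python, from cell import ctrl, eyes, job_done, finder gives the robot as it stands.
- The arm moves only by the tool carry_out, never from a script. Its argument "deltas" is a list of rows, each an object of numbers: "tx", "ty", "tz": the shift along the tool's x, y, z in cm; "wx", "wy", "wz": the turn, a rotation vector about the tool's x, y, z in degrees; "claw": the closure, from 0 (fully open) to 1 (shut). In form: [{"tx": .., "ty": .., "tz": .., "wx": .., "wy": .., "wz": .., "claw": ..}, ...]. A call has 1 to 12 rows; each row shifts and turns the commanded pose from where the row before left it, along the tool's axes as they then stand; what a row does not reach is not made up. A row lasts 1/8 s, in which the tool goes at most 62.5 mm and 10.7 degrees, less where a joint would pass 70% of its speed; a pose out of reach is approached as far as the arm can. A call is refused whole if a number of a shift passes 6.25 or a number of a turn 10.7, either way. A call with a gripper value outside its range is refused whole. The fingers move at their own pace and stop on an object; "newtons" is the grip in N (left out, the last holds). Time passes only in rows, so rows that do not move let the fingers close. It gives the time, the measured TCP pose, the force, the opening and the grip force at its end, in the units of the state.
- ctrl.state(): the state, without advancing time (a new reading comes with each control period).
- eyes.snapshot(name): name is "scene" or "top" or "wrist"; returns the picture (400x640x3 uint8, red, green, blue); there is no depth.
- eyes.camera_info(name): a dict with "fx", "fy", "cx", "cy" (pixels), "extrinsics" (4x4, takes a point from camera to world coordinates); the wrist camera has in their place "T_tool_cam" (4x4, takes a point from camera to tool coordinates, whose origin is the TCP and whose axes are the flange's). Camera axes: x right, y up, looking along -z (the intrinsics and any distortion apply to the point x, -y, -z); pixel columns grow to the right and rows downward; lengths in m; the calibration is good to about 2 mm. A picture is of the moment at which its call begins: read the wrist's pose just before it. camera_info takes no time and is no camera call.
- job_done(): hands the job in; it is judged then, once.
Trained networks look in the newest picture that a camera, given by its name, has taken for a name from the list of things; names that differ only in an ending like _2 or _b are one class to them, and where a whole thing is asked for, a point or a joint stands for the part that bears it (a point fixed in the world has none). Each returns a list of dicts, best first, with "conf" (0 to 1); they miss things now and then, are a little off and sometimes report something else, mostly with a low value. They report only what shows in the picture. A call takes as long as a camera call.
- finder.masks_of(query, camera): "pixels" (400x640 bool, what is visible of it) and "extent" ([centre column, centre row, width, height] in pixels, round what is visible of it).
- finder.tip_of(query, camera): "uv" ([column, row] in pixels: a listed point, or the origin of a listed thing).
The state is a dict: "time": time; "joints": joint angles; "joint_velocities": joint speeds; "tau": joint torques, N m; "tool_pos": TCP position; "tool_rot": TCP orientation; "force": force on the tool from outside, world axes, zero at the start; "wrist_torque": the same for the moment, N m; "width": finger opening in m; "grasp_force": force on a finger pad.
Only numpy, scipy, OpenCV 4.12 (cv2) and the standard library are available. Lean on these libraries where they do the work, as an engineer would, in place of code of your own. Each camera call takes 0.05 s, during which the arm holds its last target. There are 200 camera calls.

## Working session

There is one attempt and no reset: what is moved stays moved. The work goes in short steps, Python scripts to look and compute and a tool call to move; the robot and the scene stay as the last step left them, time stands still between calls to the robot, and variables do not carry over. Pictures are saved under pics/ and viewed, at most 10 in all, crops included, and the job is handed in when it is done.

Besides the shell and the picture viewer there is one more tool, called in YAML: its name, and indented under it one key for each argument. carry_out: Moves the arm, as the interface text tells. Its arguments: {"type":"object","properties":{"deltas":{"type":"array"},"newtons":{"type":"number"}},"required":["deltas"]}

```bash
mkdir -p pics; ls; cat > h.py <<'E'
import numpy as np, cv2
from cell import ctrl, eyes, job_done, finder
from scipy.spatial.transform import Rotation as R
def ray(cam,uv):
    i=eyes.camera_info(cam); T=np.array(i["extrinsics"]) if "extrinsics" in i else None
    if T is None:
        s=ctrl.state(); W=np.eye(4); W[:3,:3]=R.from_euler("xyz",s["tool_rot"]).as_matrix(); W[:3,3]=s["tool_pos"]; T=W@np.array(i["T_tool_cam"])
    d=np.array([(uv[0]-i["cx"])/i["fx"],-(uv[1]-i["cy"])/i["fy"],-1.]); return T[:3,3],T[:3,:3]@d
def on_z(cam,uv,z):
    o,d=ray(cam,uv); return o+d*(z-o[2])/d[2]
def tri(a,b):
    A=[];B=[]
    for o,d in (a,b):
        d=d/np.linalg.norm(d); P=np.eye(3)-np.outer(d,d); A.append(P);B.append(P@o)
    return np.linalg.lstsq(np.vstack(A),np.hstack(B),rcond=None)[0]
def snap(cam,fn=None):
    im=eyes.snapshot(cam)
    if fn: cv2.imwrite("pics/"+fn,im[:,:,::-1])
    return im
E
python3 - <<'E'
from h import *
np.set_printoptions(precision=4,suppress=True)
s=ctrl.state(); print({k:np.round(v,3) for k,v in s.items()}, ctrl.tcp_to_grasp)
for c in("scene","top"):
    i=eyes.camera_info(c); print(c,{k:np.round(v,3) for k,v in i.items()})
    snap(c,c+"0.png")
    for q in("stand","bottom_rung","shelf","shelf_handle","pawl_pivot","music_box","teapot","coin_tray","shoehorn","iron_key"):
        r=finder.tip_of(q,c)
        print(q,[(np.round(x["uv"],1).tolist(),round(x["conf"],2)) for x in r[:2]])
E
```

```text
pics
{'time': np.float64(0.0), 'joints': array([ 1.172,  0.412, -0.013,  1.597,  0.006,  1.134, -0.082]), 'joint_velocities': array([ 0.001, -0.001, -0.   ,  0.   , -0.001, -0.001, -0.001]), 'tau': array([  0.002, -58.795,   0.643, -29.107,  -0.054,   0.018,   0.   ]), 'tool_pos': array([ 0.203, -0.591,  0.222]), 'tool_rot': array([-3.14 ,  0.   ,  0.331]), 'force': array([ 0.779, -0.302,  0.001]), 'wrist_torque': array([ 0.028,  0.044, -0.037]), 'grasp_force': np.float64(0.0), 'width': np.float64(0.088)} 0.0187
scene {'fx': np.float64(496.543), 'fy': np.float64(496.543), 'cx': np.float64(323.59), 'cy': np.float64(202.928), 'extrinsics': array([[ 0.851, -0.377,  0.364,  1.031],
       [ 0.524,  0.617, -0.587, -0.687],
       [-0.003,  0.691,  0.723,  1.039],
       [ 0.   ,  0.   ,  0.   ,  1.   ]])}
stand [([330.4, 262.1], 0.84)]
bottom_rung [([362.3, 252.2], 0.86)]
shelf [([314.6, 244.1], 0.76)]
shelf_handle [([274.5, 230.4], 0.6)]
pawl_pivot [([351.4, 250.5], 0.57)]
music_box [([221.3, 322.2], 0.57)]
teapot [([339.4, 166.7], 0.82)]
coin_tray [([411.7, 205.4], 0.86), ([317.6, 243.0], 0.33)]
shoehorn [([297.8, 366.3], 0.96)]
iron_key [([337.3, 166.1], 0.42)]
top {'fx': np.float64(451.952), 'fy': np.float64(451.952), 'cx': np.float64(320.041), 'cy': np.float64(197.841), 'extrinsics': array([[-0.024,  0.997, -0.078,  0.469],
       [-0.999, -0.022,  0.03 ,  0.089],
       [ 0.028,  0.079,  0.996,  1.302],
       [ 0.   ,  0.   ,  0.   ,  1.   ]])}
stand [([343.0, 173.0], 0.83)]
bottom_rung [([339.3, 140.6], 0.82)]
shelf [([346.0, 181.5], 0.8)]
shelf_handle [([359.4, 221.8], 0.75)]
pawl_pivot [([336.2, 147.8], 0.84)]
music_box [([439.9, 217.9], 0.89)]
teapot [([231.5, 238.9], 0.89)]
coin_tray [([236.8, 145.1], 0.79)]
shoehorn [([437.4, 143.8], 0.73)]
iron_key [([167.6, 256.8], 0.67)]
```

```bash
python3 - <<'E'
from h import *
np.set_printoptions(precision=4,suppress=True)
P={"stand":((330.4,262.1),(343,173)),"rung":((362.3,252.2),(339.3,140.6)),"shelf":((314.6,244.1),(346,181.5)),"handle":((274.5,230.4),(359.4,221.8)),"pivot":((351.4,250.5),(336.2,147.8)),"box":((221.3,322.2),(439.9,217.9)),"teapot":((339.4,166.7),(231.5,238.9)),"tray":((411.7,205.4),(236.8,145.1)),"shoehorn":((297.8,366.3),(437.4,143.8))}
Z=dict(stand=0,rung=.08,shelf=.078,handle=.073,pivot=.09,box=0,teapot=0,tray=0,shoehorn=0)
for k,(a,b) in P.items():
    print(k,tri(ray("scene",a),ray("top",b)),on_z("scene",a,Z[k])[:2],on_z("top",b,Z[k])[:2])
print(on_z("top",(167.6,256.8),0))
a=cv2.imread("pics/top0.png")
cv2.imwrite("pics/top0c.png",cv2.resize(a[80:320,130:530],(800,480),interpolation=cv2.INTER_CUBIC))
E
```

```text
stand [ 0.6394 -0.0191  0.008 ] [ 0.635  -0.0149] [ 0.6418 -0.0189]
rung [ 0.719  -0.0045  0.0864] [ 0.7164 -0.0003] [ 0.7209 -0.0046]
shelf [ 0.6032 -0.0255  0.0657] [ 0.6028 -0.0384] [ 0.6079 -0.0199]
handle [ 0.4953 -0.0543  0.0806] [ 0.4891 -0.0506] [ 0.4974 -0.0538]
pivot [ 0.6954 -0.0004  0.0744] [ 0.6947 -0.0167] [0.6992 0.0052]
box [ 0.5049 -0.2981 -0.0039] [ 0.5067 -0.2997] [ 0.5049 -0.2968]
teapot [0.4645 0.3087 0.0022] [0.4687 0.3152] [0.4588 0.3052]
tray [ 0.7294  0.2875 -0.0059] [0.7299 0.2808] [0.7296 0.2875]
shoehorn [ 0.722 -0.298  0.004] [ 0.7209 -0.2964] [ 0.7226 -0.2993]
[0.4127 0.4857 0.    ]
```

View pics/scene0.png

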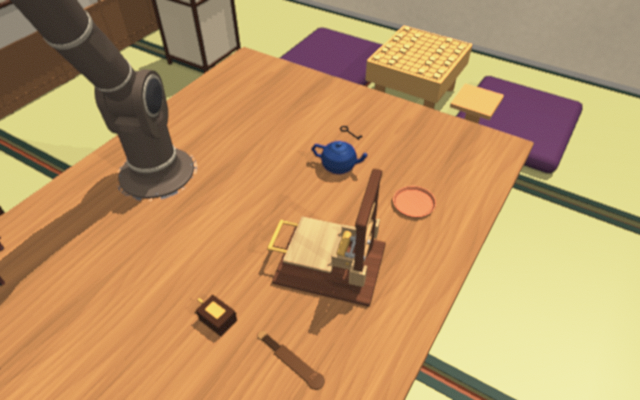

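View pics/top0c.png

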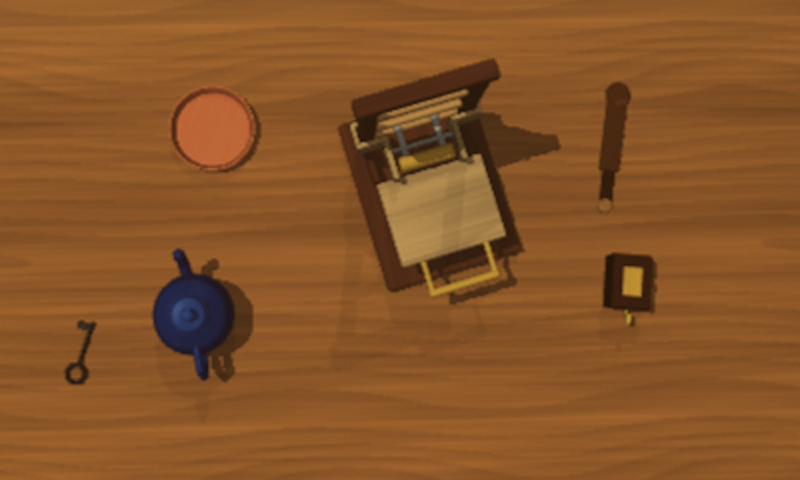

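The scene view shows the shelf with its brass handle (around pixel 275,235), the music box at about (217,313) and the shoehorn at about (290,360). In the top crop, the handle bar runs from (432,293) to (498,273), and the box is at (630,283) with its crank toward the robot. I'll measure the yaws next.

```bash
python3 - <<'E'
from h import *
np.set_printoptions(precision=4,suppress=True)
f=lambda u,v:(130+u/2,80+v/2)
def ln(a,b,z):
    p,q=on_z("top",f(*a),z),on_z("top",f(*b),z); d=q-p
    print((p+q)/2,np.linalg.norm(d),np.degrees(np.arctan2(-d[1],d[0])), np.degrees(np.arctan2(d[0],-d[1])))
ln((432,293),(498,273),.073); ln((405,265),(505,235),.078);ln((376,185),(405,265),.078);ln((352,107),(498,67),.279)
ln((388,292),(522,248),.018)
snap("top")
m=finder.masks_of("music_box","top")[0]; print(m["conf"],m["extent"],cv2.minAreaRect(np.argwhere(m["pixels"])[:,::-1].astype(np.float32)))
ln((605,308),(652,312),.046);ln((605,308),(609,254),.046)
E
```

```text
[ 0.498  -0.0624  0.073 ] 0.09439983196944479 74.5779094219747 15.422090578025308
[ 0.543  -0.0496  0.078 ] 0.14269414907899663 74.62732866808186 15.372671331918154
[0.5792 0.0375 0.078 ] 0.11603824268011673 161.53961660603608 -71.53961660603606
[0.7197 0.0018 0.279 ] 0.17537138684741835 75.48762162896975 14.512378371030252
[ 0.5182 -0.0558  0.018 ] 0.2018272631689408 73.21856230316698 16.781437696833024
0.92 [445.4, 220.4, 25.2, 39.3] ((443.90771484375, 222.66152954101562), (23.18646812438965, 32.616371154785156), 3.1798300743103027)
[ 0.4557 -0.2933  0.046 ] 0.06625885534646242 96.19832864140783 -6.198328641407817
[ 0.4969 -0.2649  0.046 ] 0.07579543181718988 6.779643640666962 83.22035635933304
```

carry_out:
  deltas:
    - {"tx": 4.5,"ty": -4.1,"claw": 0.5}
    - {"tx": 4.5,"ty": -4.1,"claw": 0.5}
    - {"tx": 4.5,"ty": -4.1,"claw": 0.5}
    - {"tx": 4.5,"ty": -4.1,"claw": 0.5}
    - {"tx": 4.5,"ty": -4.1,"claw": 0.5}
    - {"tx": 4.5,"ty": -4.1,"claw": 0.5}
    - {"tx": 4.5,"ty": -4.1,"claw": 0.5}
    - {"tx": 4.5,"ty": -4.1,"claw": 0.5}
    - {"tx": 4.5,"ty": -4.1,"claw": 0.5}
    - {"tx": 4.5,"ty": -4.1,"claw": 0.5}
  newtons: 40

```text
$.deltas[0]: bad value
```

carry_out:
  deltas:
    - {"wz": -10.7,"claw": 0.5}
    - {"wz": -10.7,"claw": 0.5}
    - {"wz": -10.7,"claw": 0.5}
    - {"wz": -10.7,"claw": 0.5}
    - {"wz": -10.7,"claw": 0.5}
    - {"wz": -10.7,"claw": 0.5}
    - {"wz": -10.7,"claw": 0.5}
    - {"wz": -10.7,"claw": 0.5}
    - {"claw": 0.5}

```text
$.deltas[0]: bad value
```

```bash
python3 - <<'E'
from h import *
np.set_printoptions(precision=4,suppress=True)
s=ctrl.state(); print(s["time"],s["tool_pos"],np.degrees(s["tool_rot"]),s["width"],s["joints"])
print(eyes.camera_info("wrist"))
snap("wrist","w1.png")
for q,z in(("shelf_handle",.073),("shelf",.078),("pawl_pivot",.09),("bottom_rung",.08)):
    for x in finder.tip_of(q,"wrist")[:1]: print(q,x["uv"],x["conf"],on_z("wrist",x["uv"],z))
E
```

```text
1.2 [ 0.203  -0.5911  0.2226] [179.9988   0.0008  18.9556] 0.08793656701539695 [ 1.1718  0.4111 -0.0127  1.5962  0.0056  1.1343 -0.0822]
{'fx': 315.0302388177863, 'fy': 315.0302388177863, 'cx': 315.9184541614252, 'cy': 196.45908433089485, 'T_tool_cam': array([[ 0.0005,  0.9696,  0.2448,  0.0666],
       [ 1.    , -0.0008,  0.0011, -0.0002],
       [ 0.0013,  0.2448, -0.9696, -0.1622],
       [ 0.    ,  0.    ,  0.    ,  1.    ]])}
```

View pics/w1.png

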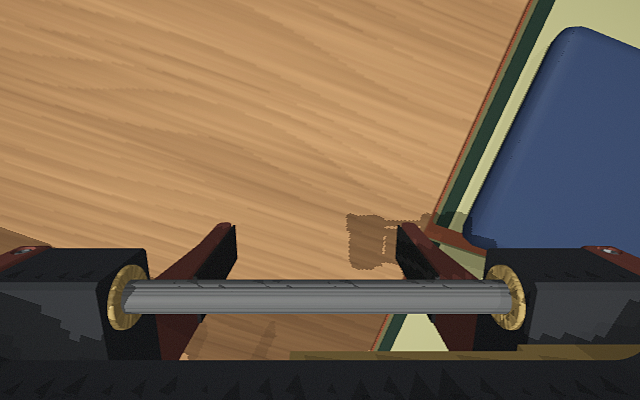

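The move was refused, most likely because every key has to be given in each row. The wrist picture shows only the fingers at about (215,240) and (410,245), with the table and the blue cushion behind them.

carry_out:
  deltas:
    - {"tx": 4.5,"ty": -4.1,"tz": 0,"wx": 0,"wy": 0,"wz": 0,"claw": 0.5}
    - {"tx": 4.5,"ty": -4.1,"tz": 0,"wx": 0,"wy": 0,"wz": 0,"claw": 0.5}
    - {"tx": 4.5,"ty": -4.1,"tz": 0,"wx": 0,"wy": 0,"wz": 0,"claw": 0.5}
    - {"tx": 4.5,"ty": -4.1,"tz": 0,"wx": 0,"wy": 0,"wz": 0,"claw": 0.5}
    - {"tx": 4.5,"ty": -4.1,"tz": 0,"wx": 0,"wy": 0,"wz": 0,"claw": 0.5}
    - {"tx": 4.5,"ty": -4.1,"tz": 0,"wx": 0,"wy": 0,"wz": 0,"claw": 0.5}
    - {"tx": 4.5,"ty": -4.1,"tz": 0,"wx": 0,"wy": 0,"wz": 0,"claw": 0.5}
    - {"tx": 4.5,"ty": -4.1,"tz": 0,"wx": 0,"wy": 0,"wz": 0,"claw": 0.5}
    - {"tx": 4.5,"ty": -4.1,"tz": 0,"wx": 0,"wy": 0,"wz": 0,"claw": 0.5}
    - {"tx": 4.5,"ty": -4.1,"tz": 0,"wx": 0,"wy": 0,"wz": 0,"claw": 0.5}
  newtons: 40

```text
time: 2.7
tool_pos: [0.4963, -0.0555, 0.2231]
tool_rot: [3.141, -0.001, 0.33]
force: [-0.2, -0.5, 0.1]
width: 0.0439
grasp_force: 0.0
```

carry_out:
  deltas:
    - {"tx": 0,"ty": 0,"tz": 0,"wx": 0,"wy": 0,"wz": -10.7,"claw": 0.5}
    - {"tx": 0,"ty": 0,"tz": 0,"wx": 0,"wy": 0,"wz": -10.7,"claw": 0.5}
    - {"tx": 0,"ty": 0,"tz": 0,"wx": 0,"wy": 0,"wz": -10.7,"claw": 0.5}
    - {"tx": 0,"ty": 0,"tz": 0,"wx": 0,"wy": 0,"wz": -10.7,"claw": 0.5}
    - {"tx": 0,"ty": 0,"tz": 0,"wx": 0,"wy": 0,"wz": -10.7,"claw": 0.5}
    - {"tx": 0,"ty": 0,"tz": 0,"wx": 0,"wy": 0,"wz": -10.7,"claw": 0.5}
    - {"tx": 0,"ty": 0,"tz": 0,"wx": 0,"wy": 0,"wz": -10.7,"claw": 0.5}
    - {"tx": 0,"ty": 0,"tz": 0,"wx": 0,"wy": 0,"wz": -10.7,"claw": 0.5}
    - {"tx": 0,"ty": 0,"tz": 0,"wx": 0,"wy": 0,"wz": 0,"claw": 0.5}

```text
time: 3.82
tool_pos: [0.4954, -0.0573, 0.2227]
tool_rot: [3.142, -0.0, 1.823]
force: [-0.1, 0.2, -0.4]
width: 0.0441
grasp_force: 0.0
```

```bash
python3 - <<'E'
from h import *
np.set_printoptions(precision=4,suppress=True)
s=ctrl.state(); print(s["time"],s["tool_pos"],np.degrees(s["tool_rot"]),s["width"],s["joints"])
snap("wrist","w2.png")
for q,z in(("shelf_handle",.073),("shelf",.078),("pawl_pivot",.09),("bottom_rung",.08)):
    for x in finder.tip_of(q,"wrist")[:1]: print(q,x["uv"],x["conf"],on_z("wrist",x["uv"],z))
E
```

```text
3.825 [ 0.4954 -0.0573  0.2227] [179.9962  -0.0025 104.4648] 0.04414985275546937 [ 0.5484  0.2567 -0.6265  1.8639  0.1701  1.0743  0.1085]
shelf_handle [317.6, 190.8] 0.55 [ 0.4986 -0.0624  0.073 ]
pawl_pivot [526.3, 188.3] 0.6 [ 0.6907 -0.0063  0.09  ]
```

View pics/w2.png

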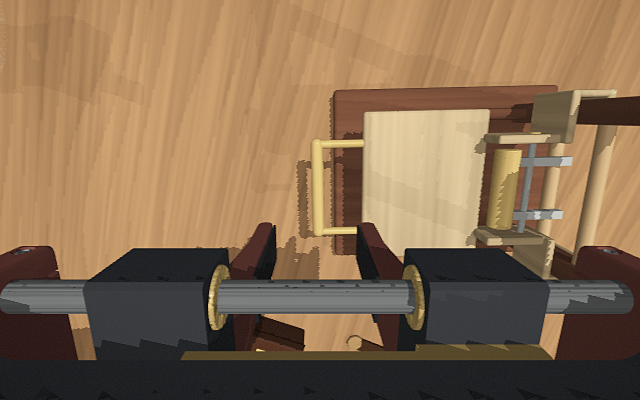

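The wrist view shows the handle bar nearly square to the closing line, from (318,143) to (319,233), and the board edge at column 364. This agrees with the top camera, which puts the handle at (0.498, -0.062). I'll go down onto it.

carry_out:
  deltas:
    - {"tx": -0.6,"ty": 0.2,"tz": 3,"wx": 0,"wy": 0,"wz": -0.7,"claw": 0.5}
    - {"tx": 0,"ty": 0,"tz": 4,"wx": 0,"wy": 0,"wz": 0,"claw": 0.5}
    - {"tx": 0,"ty": 0,"tz": 4,"wx": 0,"wy": 0,"wz": 0,"claw": 0.5}
    - {"tx": 0,"ty": 0,"tz": 2,"wx": 0,"wy": 0,"wz": 0,"claw": 0.5}
    - {"tx": 0,"ty": 0,"tz": 2,"wx": 0,"wy": 0,"wz": 0,"claw": 0.5}
    - {"tx": 0,"ty": 0,"tz": 1.8,"wx": 0,"wy": 0,"wz": 0,"claw": 0.5}
    - {"tx": 0,"ty": 0,"tz": 0,"wx": 0,"wy": 0,"wz": 0,"claw": 0.5}

```text
time: 4.95
tool_pos: [0.498, -0.0623, 0.0535]
tool_rot: [-3.139, -0.001, 1.837]
force: [-0.1, -0.4, -0.2]
width: 0.044
grasp_force: 0.0
```

carry_out:
  deltas:
    - {"tx": 0,"ty": 0,"tz": 0,"wx": 0,"wy": 0,"wz": 0,"claw": 0.7}
    - {"tx": 0,"ty": 0,"tz": 0,"wx": 0,"wy": 0,"wz": 0,"claw": 0.8}
    - {"tx": 0,"ty": 0,"tz": 0,"wx": 0,"wy": 0,"wz": 0,"claw": 0.95}
    - {"tx": 0,"ty": 0,"tz": 0,"wx": 0,"wy": 0,"wz": 0,"claw": 1}
    - {"tx": 0,"ty": 0,"tz": 0,"wx": 0,"wy": 0,"wz": 0,"claw": 1}
  newtons: 40

```text
time: 5.58
tool_pos: [0.4984, -0.0628, 0.0549]
tool_rot: [-3.141, 0.0, 1.837]
force: [-3.7, -0.9, 5.2]
width: 0.0109
grasp_force: 40.0
```

carry_out:
  deltas:
    - {"tx": 0,"ty": 0,"tz": -0.3,"wx": 0,"wy": 0,"wz": 0,"claw": 1}
    - {"tx": 0,"ty": 0,"tz": -0.5,"wx": 0,"wy": 0,"wz": 0,"claw": 1}
    - {"tx": 0,"ty": 0,"tz": -0.5,"wx": 0,"wy": 0,"wz": 0,"claw": 1}
    - {"tx": 0,"ty": 0,"tz": -0.5,"wx": 0,"wy": 0,"wz": 0,"claw": 1}

```text
time: 6.08
tool_pos: [0.4984, -0.0628, 0.0727]
tool_rot: [-3.141, 0.0, 1.837]
force: [-0.6, -1.6, -7.8]
width: 0.011
grasp_force: 40.0
```

carry_out:
  deltas:
    - {"tx": 0,"ty": 0,"tz": -0.6,"wx": 0,"wy": 0,"wz": 0,"claw": 1}
    - {"tx": 0,"ty": 0,"tz": -0.6,"wx": 0,"wy": 0,"wz": 0,"claw": 1}
    - {"tx": 0,"ty": 0,"tz": -0.6,"wx": 0,"wy": 0,"wz": 0,"claw": 1}
    - {"tx": 0,"ty": 0,"tz": -0.6,"wx": 0,"wy": 0,"wz": 0,"claw": 1}
    - {"tx": 0,"ty": 0,"tz": -0.6,"wx": 0,"wy": 0,"wz": 0,"claw": 1}
    - {"tx": 0,"ty": 0,"tz": -0.6,"wx": 0,"wy": 0,"wz": 0,"claw": 1}

```text
time: 6.82
tool_pos: [0.4984, -0.0628, 0.1089]
tool_rot: [-3.141, 0.0, 1.837]
force: [-1.6, -3.5, -8.3]
width: 0.0112
grasp_force: 40.0
```

carry_out:
  deltas:
    - {"tx": 0,"ty": 0,"tz": -0.6,"wx": 0,"wy": 0,"wz": 0,"claw": 1}
    - {"tx": 0,"ty": 0,"tz": -0.6,"wx": 0,"wy": 0,"wz": 0,"claw": 1}
    - {"tx": 0,"ty": 0,"tz": -0.6,"wx": 0,"wy": 0,"wz": 0,"claw": 1}
    - {"tx": 0,"ty": 0,"tz": -0.6,"wx": 0,"wy": 0,"wz": 0,"claw": 1}
    - {"tx": 0,"ty": 0,"tz": -0.6,"wx": 0,"wy": 0,"wz": 0,"claw": 1}
    - {"tx": 0,"ty": 0,"tz": -0.6,"wx": 0,"wy": 0,"wz": 0,"claw": 1}
    - {"tx": 0,"ty": 0,"tz": -0.3,"wx": 0,"wy": 0,"wz": 0,"claw": 1}
    - {"tx": 0,"ty": 0,"tz": 0,"wx": 0,"wy": 0,"wz": 0,"claw": 1}
    - {"tx": 0,"ty": 0,"tz": 0,"wx": 0,"wy": 0,"wz": 0,"claw": 1}

```text
time: 7.95
tool_pos: [0.4984, -0.0628, 0.148]
tool_rot: [-3.141, 0.001, 1.837]
force: [-4.4, -4.0, -4.4]
width: 0.0106
grasp_force: 40.0
```

```bash
python3 - <<'E'
from h import *
np.set_printoptions(precision=4,suppress=True)
s=ctrl.state(); print(s["time"],s["tool_pos"],s["force"],s["wrist_torque"])
im=snap("wrist"); a=im[:,:,::-1]; b=snap("scene")[:,:,::-1][140:320,220:420]
c=np.zeros((560,640,3),np.uint8); c[:260]=a[20:280]; c[260:560,:333]=cv2.resize(b,(333,300)); cv2.imwrite("pics/l1.png",c)
for cam,q in(("scene","shelf"),("scene","shelf_handle")):
    for x in finder.tip_of(q,cam)[:1]: print(q,x["uv"],x["conf"])
E
```

```text
7.95 [ 0.4984 -0.0628  0.148 ] [-4.3785 -3.9846 -4.4158] [-0.989   0.7468  0.0774]
shelf [340.1, 167.0] 0.56
shelf_handle [271.8, 207.2] 0.64
```

View pics/l1.png

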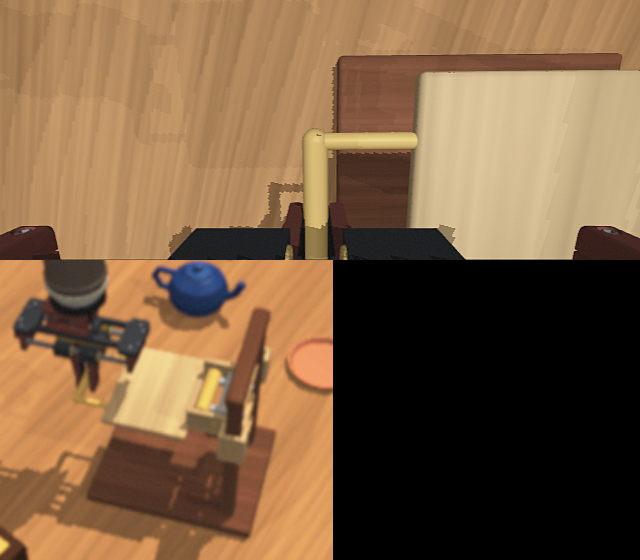

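The shelf is lifted about 93 mm, with the brass weight bar level at crop position (210,388). Its pawl should be past the second rung, so I'll lower it by feel.

carry_out:
  deltas:
    - {"tx": 0,"ty": 0,"tz": 0.3,"wx": 0,"wy": 0,"wz": 0,"claw": 1}
    - {"tx": 0,"ty": 0,"tz": 0.4,"wx": 0,"wy": 0,"wz": 0,"claw": 1}
    - {"tx": 0,"ty": 0,"tz": 0.4,"wx": 0,"wy": 0,"wz": 0,"claw": 1}
    - {"tx": 0,"ty": 0,"tz": 0.4,"wx": 0,"wy": 0,"wz": 0,"claw": 1}
    - {"tx": 0,"ty": 0,"tz": 0.4,"wx": 0,"wy": 0,"wz": 0,"claw": 1}
    - {"tx": 0,"ty": 0,"tz": 0.3,"wx": 0,"wy": 0,"wz": 0,"claw": 1}
    - {"tx": 0,"ty": 0,"tz": 0.2,"wx": 0,"wy": 0,"wz": 0,"claw": 1}

```text
time: 9.02
tool_pos: [0.4985, -0.0628, 0.1239]
tool_rot: [-3.141, 0.0, 1.837]
force: [-3.5, -4.9, -5.9]
width: 0.011
grasp_force: 40.0
```

carry_out:
  deltas:
    - {"tx": 0,"ty": 0,"tz": 0.1,"wx": 0,"wy": 0,"wz": 0,"claw": 1}
    - {"tx": 0,"ty": 0,"tz": 0.1,"wx": 0,"wy": 0,"wz": 0,"claw": 1}

```text
time: 9.28
tool_pos: [0.4984, -0.0628, 0.1219]
tool_rot: [-3.141, 0.0, 1.837]
force: [-3.3, -5.5, -5.6]
width: 0.0113
grasp_force: 40.0
```

carry_out:
  deltas:
    - {"tx": 0,"ty": 0,"tz": 0.1,"wx": 0,"wy": 0,"wz": 0,"claw": 1}
    - {"tx": 0,"ty": 0,"tz": 0.1,"wx": 0,"wy": 0,"wz": 0,"claw": 1}

```text
time: 9.52
tool_pos: [0.4984, -0.0627, 0.12]
tool_rot: [-3.141, 0.0, 1.837]
force: [-4.8, -4.1, -4.8]
width: 0.0111
grasp_force: 40.0
```

carry_out:
  deltas:
    - {"tx": 0,"ty": 0,"tz": 0.1,"wx": 0,"wy": 0,"wz": 0,"claw": 1}
    - {"tx": 0,"ty": 0,"tz": 0.1,"wx": 0,"wy": 0,"wz": 0,"claw": 1}
    - {"tx": 0,"ty": 0,"tz": 0.1,"wx": 0,"wy": 0,"wz": 0,"claw": 1}

```text
time: 9.9
tool_pos: [0.4984, -0.0628, 0.1169]
tool_rot: [-3.141, 0.0, 1.837]
force: [-4.2, -4.3, -4.6]
width: 0.011
grasp_force: 40.0
```

carry_out:
  deltas:
    - {"tx": 0,"ty": 0,"tz": 0.1,"wx": 0,"wy": 0,"wz": 0,"claw": 1}
    - {"tx": 0,"ty": 0,"tz": 0.1,"wx": 0,"wy": 0,"wz": 0,"claw": 1}

```text
time: 10.15
tool_pos: [0.4984, -0.0628, 0.115]
tool_rot: [-3.141, 0.0, 1.837]
force: [-4.2, -4.8, -5.2]
width: 0.0112
grasp_force: 40.0
```

carry_out:
  deltas:
    - {"tx": 0,"ty": 0,"tz": 0.1,"wx": 0,"wy": 0,"wz": 0,"claw": 1}
    - {"tx": 0,"ty": 0,"tz": 0.1,"wx": 0,"wy": 0,"wz": 0,"claw": 1}

```text
time: 10.4
tool_pos: [0.4984, -0.0628, 0.113]
tool_rot: [-3.141, 0.0, 1.837]
force: [-2.7, -4.1, -5.0]
width: 0.0113
grasp_force: 40.0
```

carry_out:
  deltas:
    - {"tx": 0,"ty": 0,"tz": 0.1,"wx": 0,"wy": 0,"wz": 0,"claw": 1}
    - {"tx": 0,"ty": 0,"tz": 0.1,"wx": 0,"wy": 0,"wz": 0,"claw": 1}

```text
time: 10.65
tool_pos: [0.4984, -0.0627, 0.1109]
tool_rot: [-3.141, 0.0, 1.837]
force: [-3.6, -4.1, -5.1]
width: 0.0108
grasp_force: 40.0
```

carry_out:
  deltas:
    - {"tx": 0,"ty": 0,"tz": 0.1,"wx": 0,"wy": 0,"wz": 0,"claw": 1}
    - {"tx": 0,"ty": 0,"tz": 0.1,"wx": 0,"wy": 0,"wz": 0,"claw": 1}

```text
time: 10.9
tool_pos: [0.4984, -0.0628, 0.1089]
tool_rot: [-3.141, 0.0, 1.837]
force: [-4.0, -4.3, -5.3]
width: 0.0106
grasp_force: 40.0
```

carry_out:
  deltas:
    - {"tx": 0,"ty": 0,"tz": 0.1,"wx": 0,"wy": 0,"wz": 0,"claw": 1}
    - {"tx": 0,"ty": 0,"tz": 0.1,"wx": 0,"wy": 0,"wz": 0,"claw": 1}

```text
time: 11.15
tool_pos: [0.4984, -0.0628, 0.107]
tool_rot: [-3.141, 0.0, 1.837]
force: [-3.8, -4.8, -5.9]
width: 0.0106
grasp_force: 40.0
```

carry_out:
  deltas:
    - {"tx": 0,"ty": 0,"tz": 0.1,"wx": 0,"wy": 0,"wz": 0,"claw": 1}
    - {"tx": 0,"ty": 0,"tz": 0.1,"wx": 0,"wy": 0,"wz": 0,"claw": 1}

```text
time: 11.4
tool_pos: [0.4985, -0.0628, 0.105]
tool_rot: [-3.141, 0.0, 1.837]
force: [-4.8, -5.3, -0.5]
width: 0.0109
grasp_force: 40.0
```

carry_out:
  deltas:
    - {"tx": 0,"ty": 0,"tz": 0.03,"wx": 0,"wy": 0,"wz": 0,"claw": 1}
    - {"tx": 0,"ty": 0,"tz": 0,"wx": 0,"wy": 0,"wz": 0,"claw": 1}
    - {"tx": 0,"ty": 0,"tz": 0,"wx": 0,"wy": 0,"wz": 0,"claw": 1}

```text
time: 11.78
tool_pos: [0.4985, -0.0627, 0.105]
tool_rot: [-3.141, 0.001, 1.837]
force: [-6.3, -4.0, -2.3]
width: 0.0111
grasp_force: 40.0
```

carry_out:
  deltas:
    - {"tx": 0,"ty": 0,"tz": 0.04,"wx": 0,"wy": 0,"wz": 0,"claw": 1}
    - {"tx": 0,"ty": 0,"tz": 0,"wx": 0,"wy": 0,"wz": 0,"claw": 1}
    - {"tx": 0,"ty": 0,"tz": 0,"wx": 0,"wy": 0,"wz": 0,"claw": 1}

```text
time: 12.15
tool_pos: [0.4985, -0.0628, 0.1048]
tool_rot: [-3.141, 0.001, 1.837]
force: [-5.3, -4.8, 1.0]
width: 0.0114
grasp_force: 40.0
```

The force has gone from about -5 N to +1 N while the TCP has stopped following, so the rung is carrying the shelf. I'll release it gently.

carry_out:
  deltas:
    - {"tx": 0,"ty": 0,"tz": 0,"wx": 0,"wy": 0,"wz": 0,"claw": 1}
    - {"tx": 0,"ty": 0,"tz": 0,"wx": 0,"wy": 0,"wz": 0,"claw": 1}
  newtons: 5

```text
time: 12.4
tool_pos: [0.4984, -0.0625, 0.1048]
tool_rot: [-3.141, 0.001, 1.837]
force: [-7.3, -2.8, 0.5]
width: 0.0116
grasp_force: 5.0
```

carry_out:
  deltas:
    - {"tx": 0,"ty": 0,"tz": 0,"wx": 0,"wy": 0,"wz": 0,"claw": 0.7}
    - {"tx": 0,"ty": 0,"tz": 0,"wx": 0,"wy": 0,"wz": 0,"claw": 0.5}
    - {"tx": 0,"ty": 0,"tz": 0,"wx": 0,"wy": 0,"wz": 0,"claw": 0.5}
    - {"tx": 0,"ty": 0,"tz": 0,"wx": 0,"wy": 0,"wz": 0,"claw": 0.5}
    - {"tx": 0,"ty": 0,"tz": 0,"wx": 0,"wy": 0,"wz": 0,"claw": 0.5}

```text
time: 13.02
tool_pos: [0.499, -0.0624, 0.104]
tool_rot: [3.141, -0.0, 1.837]
force: [0.2, 0.6, -0.1]
width: 0.044
grasp_force: 0.0
```

carry_out:
  deltas:
    - {"tx": 0,"ty": 0,"tz": -3,"wx": 0,"wy": 0,"wz": 0,"claw": 0.5}
    - {"tx": 0,"ty": 0,"tz": -5,"wx": 0,"wy": 0,"wz": 0,"claw": 0.5}
    - {"tx": 0,"ty": 0,"tz": -5,"wx": 0,"wy": 0,"wz": 0,"claw": 0.5}
    - {"tx": 0,"ty": 0,"tz": 0,"wx": 0,"wy": 0,"wz": 0,"claw": 0.5}

```text
time: 13.52
tool_pos: [0.501, -0.0624, 0.2376]
tool_rot: [3.135, 0.003, 1.837]
force: [0.4, 0.1, 0.0]
width: 0.0439
grasp_force: 0.0
```

```bash
python3 - <<'E'
from h import *
np.set_printoptions(precision=4,suppress=True)
s=ctrl.state(); print(s["time"],s["tool_pos"],s["force"])
im=snap("wrist"); a=im[:,:,::-1]
for q,z in(("shelf_handle",.123),("shelf",.128),("pawl_pivot",.140)):
    for x in finder.tip_of(q,"wrist")[:1]: print(q,x["uv"],x["conf"],on_z("wrist",x["uv"],z))
snap("scene"); t=snap("top")
b=eyes.snapshot("scene")[:,:,::-1][140:320,220:420]
U={}
for cam in("scene","top"):
  for q in("shelf","shelf_handle","pawl_pivot","music_box"):
    for x in finder.tip_of(q,cam)[:1]: print(cam,q,x["uv"],x["conf"]); U[cam,q]=x["uv"]
for q in("shelf","shelf_handle","pawl_pivot","music_box"):
    try: print(q,tri(ray("scene",U["scene",q]),ray("top",U["top",q])))
    except KeyError: pass
c=np.zeros((560,640,3),np.uint8); c[:260]=a[20:280]; c[260:560,:333]=cv2.resize(b,(333,300)); c[260:560,340:640]=cv2.resize(t[190:250,410:470,::-1],(300,300),interpolation=cv2.INTER_CUBIC); cv2.imwrite("pics/l2.png",c)
E
```

```text
13.525 [ 0.501  -0.0624  0.2376] [0.3603 0.0712 0.0411]
shelf_handle [311.6, 190.8] 0.76 [ 0.4943 -0.0605  0.123 ]
shelf [430.7, 191.7] 0.63 [ 0.5936 -0.0325  0.128 ]
pawl_pivot [547.5, 191.0] 0.68 [ 0.6812 -0.0047  0.14  ]
scene shelf [313.5, 232.1] 0.86
scene shelf_handle [332.0, 262.1] 0.57
scene pawl_pivot [352.3, 237.6] 0.98
scene music_box [220.1, 319.3] 0.88
top shelf [349.7, 179.8] 0.7
top shelf_handle [363.6, 222.4] 0.55
top pawl_pivot [339.2, 141.7] 0.75
top music_box [439.3, 221.7] 0.62
shelf [ 0.6027 -0.0302  0.1165]
shelf_handle [ 0.5655 -0.0399 -0.0095]
pawl_pivot [ 0.6995 -0.0054  0.132 ]
music_box [ 0.4955 -0.2946 -0.0043]
```

View pics/l2.png

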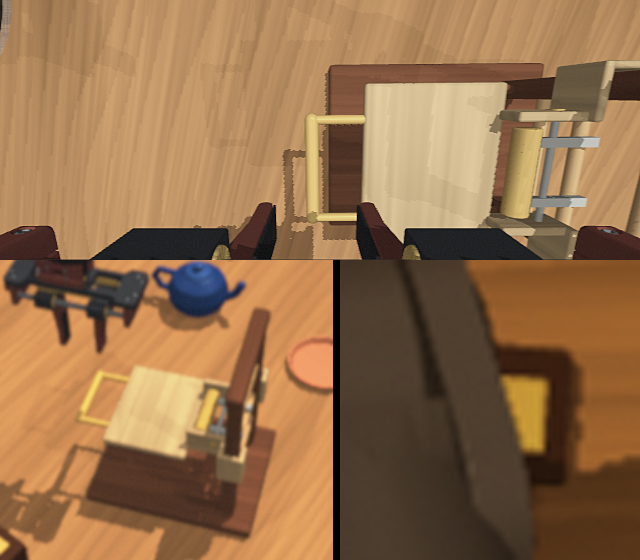

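The shelf hangs higher on its own, with the bar level: in the wrist view the handle is at column 312 and the board spans columns 365 to 505. The box is partly hidden by the arm. Next I'll move above the box, open the gripper and take a wrist picture.

carry_out:
  deltas:
    - {"tx": -5.2,"ty": -3,"tz": 0,"wx": 0,"wy": 0,"wz": 0,"claw": 0}
    - {"tx": -5.2,"ty": -3,"tz": 0,"wx": 0,"wy": 0,"wz": 0,"claw": 0}
    - {"tx": -5.2,"ty": -3,"tz": 0,"wx": 0,"wy": 0,"wz": 0,"claw": 0}
    - {"tx": -5.2,"ty": -3,"tz": 0,"wx": 0,"wy": 0,"wz": 0,"claw": 0}

```text
time: 14.78
tool_pos: [0.4372, -0.2966, 0.2343]
tool_rot: [3.141, 0.001, 1.837]
force: [0.4, 0.5, -0.1]
width: 0.0805
grasp_force: 0.0
```

carry_out:
  deltas:
    - {"tx": 0,"ty": 0,"tz": 0,"wx": 0,"wy": 0,"wz": 10.2,"claw": 0}
    - {"tx": 0,"ty": 0,"tz": 0,"wx": 0,"wy": 0,"wz": 10.2,"claw": 0}
    - {"tx": 0,"ty": 0,"tz": 0,"wx": 0,"wy": 0,"wz": 10.2,"claw": 0}
    - {"tx": 0,"ty": 0,"tz": 0,"wx": 0,"wy": 0,"wz": 10.2,"claw": 0}
    - {"tx": 0,"ty": 0,"tz": 0,"wx": 0,"wy": 0,"wz": 10.2,"claw": 0}
    - {"tx": 0,"ty": 0,"tz": 0,"wx": 0,"wy": 0,"wz": 10.2,"claw": 0}
    - {"tx": 0,"ty": 0,"tz": 0,"wx": 0,"wy": 0,"wz": 10.2,"claw": 0}
    - {"tx": 0,"ty": 0,"tz": 0,"wx": 0,"wy": 0,"wz": 10.2,"claw": 0}
    - {"tx": 0,"ty": 0,"tz": 0,"wx": 0,"wy": 0,"wz": 10.2,"claw": 0}
    - {"tx": 0,"ty": 0,"tz": 0,"wx": 0,"wy": 0,"wz": 10.2,"claw": 0}
    - {"tx": 0,"ty": 0,"tz": 0,"wx": 0,"wy": 0,"wz": 10.2,"claw": 0}
    - {"tx": 0,"ty": 0,"tz": 0,"wx": 0,"wy": 0,"wz": 0,"claw": 0}

```text
time: 16.27
tool_pos: [0.4379, -0.2946, 0.234]
tool_rot: [3.141, -0.0, -0.12]
force: [-0.4, -1.2, 0.7]
width: 0.0876
grasp_force: 0.0
```

carry_out:
  deltas:
    - {"tx": 0,"ty": 0,"tz": 0,"wx": 0,"wy": 0,"wz": 0,"claw": 0}

```text
time: 16.4
tool_pos: [0.4379, -0.2947, 0.234]
tool_rot: [3.142, -0.0, -0.117]
force: [-0.1, -0.5, 0.8]
width: 0.0881
grasp_force: 0.0
```

```bash
python3 - <<'E'
from h import *
np.set_printoptions(precision=4,suppress=True)
s=ctrl.state(); print(s["time"],s["tool_pos"],np.degrees(s["tool_rot"]),s["width"],s["force"])
snap("wrist","b1.png")
for x in finder.tip_of("music_box","wrist")[:1]: print(x["uv"],x["conf"],on_z("wrist",x["uv"],0))
m=finder.masks_of("music_box","wrist")
if m: print(m[0]["conf"],m[0]["extent"],cv2.boxPoints(cv2.minAreaRect(np.argwhere(m[0]["pixels"])[:,::-1].astype(np.float32))))
E
```

```text
16.4 [ 0.4379 -0.2947  0.234 ] [179.9959  -0.0025  -6.7118] 0.08807034380261552 [-0.0682 -0.4771  0.8449]
[313.4, 121.4] 0.74 [ 0.4988 -0.2982  0.    ]
0.75 [316.2, 130.2, 57.2, 89.2] [[287.3376  88.4522]
 [340.2344  86.5631]
 [343.465  177.0191]
 [290.5682 178.9083]]
```

View pics/b1.png

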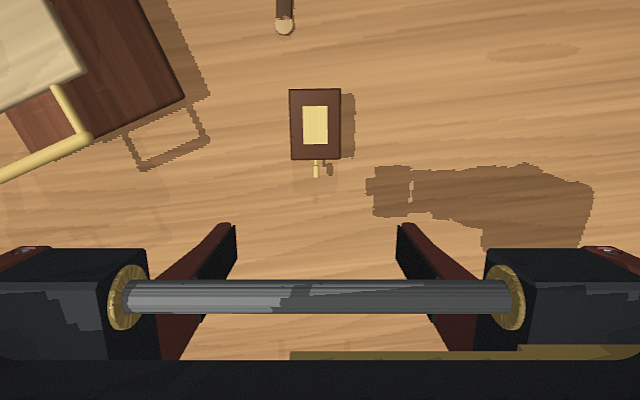

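The wrist view shows the box top face with corners (289,89), (341,89), (341,160) and (289,160), square to the gripper, and its crank toward the robot.

```bash
python3 - <<'E'
from h import *
np.set_printoptions(precision=4,suppress=True)
c=[on_z("wrist",u,.046) for u in((289,89),(341,89),(341,160),(289,160))]
print(np.array(c),np.mean(c,0))
s=ctrl.state(); r=R.from_euler("xyz",s["tool_rot"]); print(r.inv().apply(np.mean(c,0)-s["tool_pos"])*100)
E
```

```text
[[ 0.5355 -0.2772  0.046 ]
 [ 0.5289 -0.3317  0.046 ]
 [ 0.4542 -0.3242  0.046 ]
 [ 0.4611 -0.2667  0.046 ]] [ 0.4949 -0.3     0.046 ]
[ 5.7318 -0.1662 18.7944]
```

carry_out:
  deltas:
    - {"tx": 5.8,"ty": -0.1,"tz": 0,"wx": 0,"wy": 0,"wz": 0,"claw": 0}
    - {"tx": 0,"ty": 0,"tz": 5,"wx": 0,"wy": 0,"wz": 0,"claw": 0}
    - {"tx": 0,"ty": 0,"tz": 5,"wx": 0,"wy": 0,"wz": 0,"claw": 0}
    - {"tx": 0,"ty": 0,"tz": 4,"wx": 0,"wy": 0,"wz": 0,"claw": 0}
    - {"tx": 0,"ty": 0,"tz": 4,"wx": 0,"wy": 0,"wz": 0,"claw": 0}
    - {"tx": 0,"ty": 0,"tz": 3,"wx": 0,"wy": 0,"wz": 0,"claw": 0}
    - {"tx": 0,"ty": 0,"tz": 1.5,"wx": 0,"wy": 0,"wz": 0,"claw": 0}
    - {"tx": 0,"ty": 0,"tz": 0,"wx": 0,"wy": 0,"wz": 0,"claw": 0}

```text
time: 17.55
tool_pos: [0.4952, -0.3006, 0.0084]
tool_rot: [-3.141, 0.001, -0.121]
force: [0.2, 1.0, 0.3]
width: 0.0881
grasp_force: 0.0
```

carry_out:
  deltas:
    - {"tx": 0,"ty": 0,"tz": 0,"wx": 0,"wy": 0,"wz": 0,"claw": 0.25}
    - {"tx": 0,"ty": 0,"tz": 0,"wx": 0,"wy": 0,"wz": 0,"claw": 0.35}
    - {"tx": 0,"ty": 0,"tz": 0,"wx": 0,"wy": 0,"wz": 0,"claw": 0.45}
    - {"tx": 0,"ty": 0,"tz": 0,"wx": 0,"wy": 0,"wz": 0,"claw": 0.6}
    - {"tx": 0,"ty": 0,"tz": 0,"wx": 0,"wy": 0,"wz": 0,"claw": 0.6}
  newtons: 20

```text
time: 18.18
tool_pos: [0.4958, -0.3009, 0.0096]
tool_rot: [3.141, -0.001, -0.121]
force: [-1.7, 1.3, 7.0]
width: 0.0562
grasp_force: 19.9
```

carry_out:
  deltas:
    - {"tx": 0,"ty": 0,"tz": -0.5,"wx": 0,"wy": 0,"wz": 0,"claw": 0.6}
    - {"tx": 0,"ty": 0,"tz": -2,"wx": 0,"wy": 0,"wz": 0,"claw": 0.6}
    - {"tx": 0,"ty": 0,"tz": -3,"wx": 0,"wy": 0,"wz": 0,"claw": 0.6}
    - {"tx": 0,"ty": 0,"tz": -4,"wx": 0,"wy": 0,"wz": 0,"claw": 0.6}
    - {"tx": 0,"ty": 0,"tz": -4,"wx": 0,"wy": 0,"wz": 0,"claw": 0.6}
    - {"tx": 0,"ty": 0,"tz": -4,"wx": 0,"wy": 0,"wz": 0,"claw": 0.6}
    - {"tx": 0,"ty": 0,"tz": -3,"wx": 0,"wy": 0,"wz": 0,"claw": 0.6}
    - {"tx": 0,"ty": 0,"tz": -1.5,"wx": 0,"wy": 0,"wz": 0,"claw": 0.6}
    - {"tx": 0,"ty": 0,"tz": 0,"wx": 0,"wy": 0,"wz": 0,"claw": 0.6}

```text
time: 19.3
tool_pos: [0.4956, -0.3009, 0.2293]
tool_rot: [3.141, -0.001, -0.121]
force: [-0.0, 0.4, -2.5]
width: 0.0559
grasp_force: 19.9
```

carry_out:
  deltas:
    - {"tx": 0.7,"ty": -2.8,"tz": 0,"wx": 0,"wy": 0,"wz": 0,"claw": 0.6}
    - {"tx": 1.2,"ty": -4.6,"tz": 0,"wx": 0,"wy": 0,"wz": 0,"claw": 0.6}
    - {"tx": 1.2,"ty": -4.6,"tz": 0,"wx": 0,"wy": 0,"wz": 0,"claw": 0.6}
    - {"tx": 1.2,"ty": -4.6,"tz": 0,"wx": 0,"wy": 0,"wz": 0,"claw": 0.6}
    - {"tx": 1.2,"ty": -4.6,"tz": 0,"wx": 0,"wy": 0,"wz": 0,"claw": 0.6}
    - {"tx": 1.2,"ty": -4.6,"tz": 0,"wx": 0,"wy": 0,"wz": 0,"claw": 0.6}
    - {"tx": 0.5,"ty": -1.9,"tz": 0,"wx": 0,"wy": 0,"wz": 0,"claw": 0.6}
    - {"tx": 0,"ty": 0,"tz": 0,"wx": 0,"wy": 0,"wz": -7.4,"claw": 0.6}
    - {"tx": 0,"ty": 0,"tz": 0,"wx": 0,"wy": 0,"wz": -7.4,"claw": 0.6}
    - {"tx": 0,"ty": 0,"tz": 0,"wx": 0,"wy": 0,"wz": -7.4,"claw": 0.6}
    - {"tx": 0,"ty": 0,"tz": 0,"wx": 0,"wy": 0,"wz": 0,"claw": 0.6}
    - {"tx": 0,"ty": 0,"tz": 0,"wx": 0,"wy": 0,"wz": 0,"claw": 0.6}

```text
time: 20.8
tool_pos: [0.6001, -0.0351, 0.2282]
tool_rot: [-3.141, 0.001, 0.263]
force: [0.1, -0.0, -2.0]
width: 0.0566
grasp_force: 19.9
```

```bash
python3 - <<'E'
from h import *
np.set_printoptions(precision=4,suppress=True)
s=ctrl.state(); print(s["time"],s["tool_pos"],np.degrees(s["tool_rot"]),s["width"],s["force"])
a=snap("wrist")[:,:,::-1]; t=snap("top")[:,:,::-1]; b=snap("scene")[:,:,::-1]
c=np.zeros((560,640,3),np.uint8); c[:240]=a[60:300]; c[240:540,:320]=cv2.resize(b[120:320,210:423],(320,300)); c[240:540,320:]=cv2.resize(t[90:270,250:442],(320,300)); cv2.imwrite("pics/p1.png",c)
E
```

```text
20.8 [ 0.6001 -0.0351  0.2282] [-179.9888    0.0716   15.0517] 0.05660407547477634 [ 0.1364 -0.0276 -1.9504]
```

View pics/p1.png

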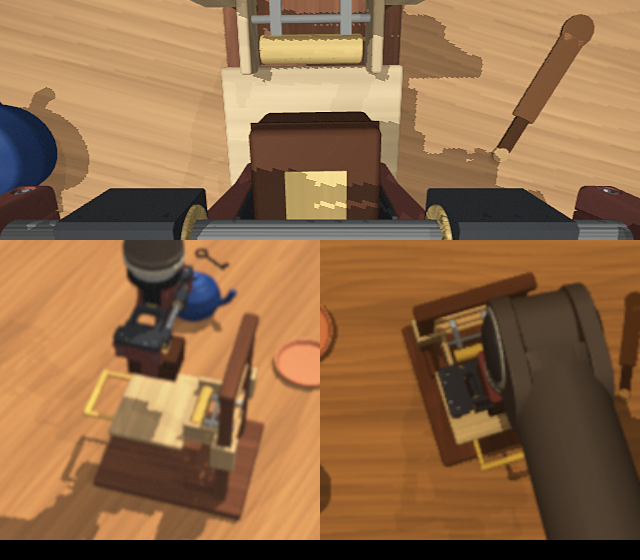

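```bash
python3 - <<'E'
from h import *
np.set_printoptions(precision=4,suppress=True)
s=ctrl.state(); r=R.from_euler("xyz",s["tool_rot"])
for uv,z in(((312,128),.128),((222,128),.128),((402,128),.128),((316,184),.2646),((316,173),.2186),((250,184),.2646),((382,184),.2646)):
    print(uv,r.inv().apply(on_z("wrist",uv,z)-s["tool_pos"])*1000)
E
```

```text
(312, 128) [ 57.8015  -3.7734 100.7371]
(222, 128) [ 57.7599 -77.2384 100.7296]
(402, 128) [ 57.843   69.6431 100.7447]
(316, 184) [ 39.9512  -0.3576 -35.8571]
(316, 173) [36.4687 -0.4031 10.144 ]
(250, 184) [ 39.9303 -27.3896 -35.8599]
(382, 184) [ 39.9722  26.6608 -35.8543]
```

The box is almost centred over the board, within 2 to 4 mm. I'll lower it by feel.

carry_out:
  deltas:
    - {"tx": -0.1,"ty": -0.3,"tz": 1,"wx": 0,"wy": 0,"wz": 0,"claw": 0.6}
    - {"tx": 0,"ty": 0,"tz": 2,"wx": 0,"wy": 0,"wz": 0,"claw": 0.6}
    - {"tx": 0,"ty": 0,"tz": 2,"wx": 0,"wy": 0,"wz": 0,"claw": 0.6}
    - {"tx": 0,"ty": 0,"tz": 1.5,"wx": 0,"wy": 0,"wz": 0,"claw": 0.6}
    - {"tx": 0,"ty": 0,"tz": 1,"wx": 0,"wy": 0,"wz": 0,"claw": 0.6}
    - {"tx": 0,"ty": 0,"tz": 0.5,"wx": 0,"wy": 0,"wz": 0,"claw": 0.6}
    - {"tx": 0,"ty": 0,"tz": 0.2,"wx": 0,"wy": 0,"wz": 0,"claw": 0.6}

```text
time: 21.82
tool_pos: [0.5989, -0.0318, 0.147]
tool_rot: [3.142, -0.0, 0.266]
force: [-0.0, 0.2, -1.8]
width: 0.0559
grasp_force: 19.9
```

carry_out:
  deltas:
    - {"tx": 0,"ty": 0,"tz": 0.15,"wx": 0,"wy": 0,"wz": 0,"claw": 0.6}
    - {"tx": 0,"ty": 0,"tz": 0.15,"wx": 0,"wy": 0,"wz": 0,"claw": 0.6}
    - {"tx": 0,"ty": 0,"tz": 0.1,"wx": 0,"wy": 0,"wz": 0,"claw": 0.6}

```text
time: 22.2
tool_pos: [0.5988, -0.0319, 0.1431]
tool_rot: [3.141, -0.0, 0.266]
force: [-0.7, 1.2, -2.8]
width: 0.056
grasp_force: 19.9
```

carry_out:
  deltas:
    - {"tx": 0,"ty": 0,"tz": 0.1,"wx": 0,"wy": 0,"wz": 0,"claw": 0.6}

```text
time: 22.32
tool_pos: [0.5988, -0.0319, 0.142]
tool_rot: [3.141, -0.0, 0.266]
force: [-0.5, 0.4, -2.9]
width: 0.0558
grasp_force: 19.9
```

carry_out:
  deltas:
    - {"tx": 0,"ty": 0,"tz": 0.1,"wx": 0,"wy": 0,"wz": 0,"claw": 0.6}
    - {"tx": 0,"ty": 0,"tz": 0.1,"wx": 0,"wy": 0,"wz": 0,"claw": 0.6}

```text
time: 22.58
tool_pos: [0.5987, -0.0319, 0.1399]
tool_rot: [3.142, 0.0, 0.266]
force: [-0.1, 0.8, -2.3]
width: 0.0562
grasp_force: 19.9
```

carry_out:
  deltas:
    - {"tx": 0,"ty": 0,"tz": 0.1,"wx": 0,"wy": 0,"wz": 0,"claw": 0.6}

```text
time: 22.7
tool_pos: [0.5987, -0.0319, 0.1389]
tool_rot: [3.142, -0.0, 0.266]
force: [-1.6, 0.5, -2.1]
width: 0.0564
grasp_force: 19.9
```

carry_out:
  deltas:
    - {"tx": 0,"ty": 0,"tz": 0.1,"wx": 0,"wy": 0,"wz": 0,"claw": 0.6}

```text
time: 22.82
tool_pos: [0.5987, -0.0319, 0.1379]
tool_rot: [3.142, 0.0, 0.266]
force: [0.5, -0.3, -2.9]
width: 0.0558
grasp_force: 19.9
```

carry_out:
  deltas:
    - {"tx": 0,"ty": 0,"tz": 0.1,"wx": 0,"wy": 0,"wz": 0,"claw": 0.6}

```text
time: 22.95
tool_pos: [0.5987, -0.0319, 0.137]
tool_rot: [3.142, 0.0, 0.266]
force: [-2.0, -0.5, 4.8]
width: 0.0561
grasp_force: 19.9
```

The box is down, with a force change of about 7 N. I'll release it.

carry_out:
  deltas:
    - {"tx": 0,"ty": 0,"tz": 0,"wx": 0,"wy": 0,"wz": 0,"claw": 0.6}
    - {"tx": 0,"ty": 0,"tz": 0,"wx": 0,"wy": 0,"wz": 0,"claw": 0.6}
  newtons: 4

```text
time: 23.2
tool_pos: [0.5987, -0.0319, 0.137]
tool_rot: [3.141, -0.0, 0.266]
force: [-0.6, -0.0, -1.5]
width: 0.0562
grasp_force: 4.0
```

carry_out:
  deltas:
    - {"tx": 0,"ty": 0,"tz": 0,"wx": 0,"wy": 0,"wz": 0,"claw": 0.2}
    - {"tx": 0,"ty": 0,"tz": 0,"wx": 0,"wy": 0,"wz": 0,"claw": 0.1}
    - {"tx": 0,"ty": 0,"tz": 0,"wx": 0,"wy": 0,"wz": 0,"claw": 0.1}
    - {"tx": 0,"ty": 0,"tz": 0,"wx": 0,"wy": 0,"wz": 0,"claw": 0.1}

```text
time: 23.7
tool_pos: [0.5988, -0.0319, 0.137]
tool_rot: [3.142, -0.0, 0.266]
force: [-0.5, -0.2, 0.2]
width: 0.0788
grasp_force: 0.0
```

carry_out:
  deltas:
    - {"tx": 0,"ty": 0,"tz": -1,"wx": 0,"wy": 0,"wz": 0,"claw": 0.1}
    - {"tx": 0,"ty": 0,"tz": -3,"wx": 0,"wy": 0,"wz": 0,"claw": 0.1}
    - {"tx": 0,"ty": 0,"tz": -5,"wx": 0,"wy": 0,"wz": 0,"claw": 0.1}
    - {"tx": 0,"ty": 0,"tz": -5,"wx": 0,"wy": 0,"wz": 0,"claw": 0.1}
    - {"tx": -5,"ty": 0,"tz": 0,"wx": 0,"wy": 0,"wz": 0,"claw": 0.1}
    - {"tx": -5,"ty": 0,"tz": 0,"wx": 0,"wy": 0,"wz": 0,"claw": 0.1}
    - {"tx": 0,"ty": 0,"tz": 0,"wx": 0,"wy": 0,"wz": 0,"claw": 0.1}
    - {"tx": 0,"ty": 0,"tz": 0,"wx": 0,"wy": 0,"wz": 0,"claw": 0.1}

```text
time: 24.7
tool_pos: [0.503, -0.0581, 0.2779]
tool_rot: [3.141, -0.002, 0.266]
force: [-0.1, -0.2, 1.3]
width: 0.0792
grasp_force: 0.0
```

```bash
python3 - <<'E'
from h import *
s=ctrl.state(); print(s["time"],s["tool_pos"],s["width"],s["force"])
a=snap("wrist")[:,:,::-1]; b=snap("scene")[:,:,::-1]
c=np.zeros((560,640,3),np.uint8); c[:260]=a[:260]; c[260:560,:320]=cv2.resize(b[120:320,210:423],(320,300)); cv2.imwrite("pics/e1.png",c)
E
```

```text
24.7 [ 0.50301156 -0.05806071  0.27794451] 0.07920037787414484 [-0.07189788 -0.16277351  1.33134249]
```

View pics/e1.png

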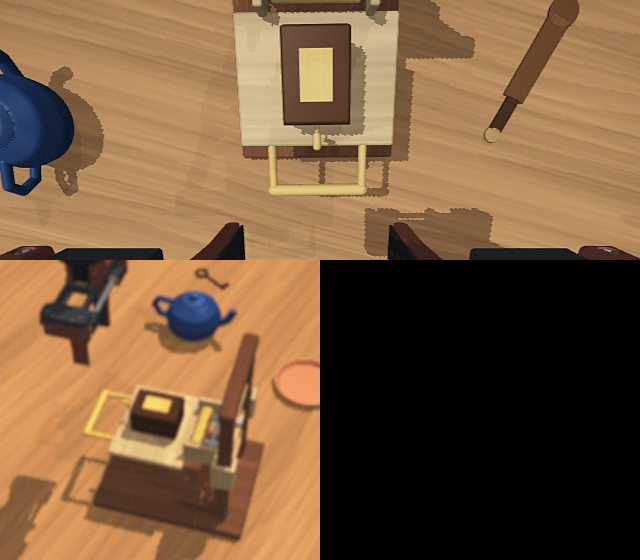

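The music box stands upright in the middle of the raised shelf: its top face spans columns 280 to 350, and the board spans 237 to 397. The robot is clear of everything, so I'm handing the job in.

```bash
python3 -c "
from cell import job_done; print(job_done())"
```

```text
the job is handed in; nothing more can be done
None
```

The shelf hangs by its pawl on the second rung, the music box stands upright in the middle of it, and I left the teapot, coin tray, shoehorn and key alone; I handed the job in at about 25 s, and no verdict came back.

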